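# Point-and-check the slide left standing proud

### The arm

A 7-joint arm with a two-finger parallel gripper is mounted at the origin on the work surface. World frame = base frame: x ahead of the robot, y to its left, z up, the work surface at z = 0. Lengths are in m, angles in rad, forces in N, time in s.
With the tool pointing down it reaches from about 0.4 to 0.875 m from the base axis. Payload 6.5 kg.
Tool frame: the origin (TCP) lies between the finger pads, 19 mm behind the fingertips; this is the grasp point; z points along the fingers, y is the line along which they close (so a half turn about z gives the same grasp; the last joint's range is limited). The gripper opens to 88 mm and grips with 3 to 60 N. Pads are 18 mm wide; open, the fingers measure 123 mm over their backs; the gripper's body (75 mm by 187 mm) begins 45 mm behind the grasp point.
Start: joints at [-1.342, 0.536, -0.004, 1.538, 0.003, 1.067, -0.071], TCP at [0.189, 0.622, 0.257] pointing down, gripper open.
Joint ranges: [-2.7, 2.7], [-0.37, 2.16], [-1.27, 1.26], [0.24, 2.4], [-1.31, 4.45], [0.19, 1.91], [-2.76, 2.76]. Speed limits (rad/s): [2.39, 2.39, 3.14, 3.14, 3.14, 3.14, 3.14].

### API

Orientations are given as a unit quaternion [w, x, y, z].
In Python, from cell import manip gives the robot as it stands.
- The arm moves only by the tool move_arm, never from a script. Its argument "increments" is a list of rows, each a list of 5 numbers: the shift along the tool's x, y, z in m, then the turn about the tool's z in rad, then the closure, from -1 (fully open) to 1 (shut). In form: [[x, y, z, twist, jaw], ...]. A call has 1 to 8 rows; each row shifts and turns the commanded pose from where the row before left it, along the tool's axes as they then stand; what a row does not reach is not made up. A row lasts 1/8 s, in which the tool goes at most 62.5 mm and 10.7 degrees, less where a joint would pass 70% of its speed; a pose out of reach is approached as far as the arm can. A call with a gripper value outside its range is refused whole. The fingers move at their own pace and stop on an object; the grip force is fixed at half the most. Time passes only in rows, so rows that do not move let the fingers close. It gives the time, the measured TCP pose, the force, the opening and the grip force at its end, in the units of the state.
- manip.state(): the state, without advancing time (a new reading comes with each control period).
- manip.get_image(name): name is "scene" or "side" or "wrist"; returns a dict with "pixels" (400x640x3 uint8, red, green, blue), "fx", "fy", "cx", "cy" (pixels), "R" (3x3) and "t" (3): a world point X has camera coordinates R X + t; the wrist camera has in their place "T_tool_cam" (4x4, takes a point from camera to tool coordinates, whose origin is the TCP and whose axes are the flange's). Camera axes: x right, y down, z forward; pixel columns grow to the right and rows downward; lengths in m; the calibration is good to about 2 mm. A picture is of the moment at which its call begins: read the wrist's pose just before it. There is no depth.
- manip.sign_off(): hands the job in; it is judged then, once.
The state is a dict: "time_s": time; "joints": joint angles; "qvel": joint speeds; "effort": joint torques, N m; "ee_pos": TCP position; "eef_rot": TCP orientation; "ft_force": force on the tool from outside, world axes, zero at the start; "wrist_torque": the same for the moment, N m; "grip_width": opening from 0.0 (shut) to 1.0 (fully open); "grasp_force": force on a finger pad.
Only numpy, scipy, OpenCV 4.12 (cv2) and the standard library are available. Lean on these libraries where they do the work, as an engineer would, in place of code of your own. Each camera call takes 0.05 s, during which the arm holds its last target. There are 200 camera calls.

### The job

One slide in the wooden stand is not fully home and stands proud of the other four. Point-and-check it: point straight down at it with the closed fingertips a finger's breadth above the middle of its top edge and stay there two seconds without touching it, then press it down gently until it is fully home, level with the others, and then point at it again in the same way for two seconds, touching nothing. Do not grip or lift anything, do not press the other slides, and leave them and the canister, reel and brush where they are.

Things in the scene. Friction and masses are not known exactly. Their poses are not given: they have to be found in the camera images.
- proud_slide: The slide that stands proud, in any slot: white mount, amber glass, 70 mm wide and high, 3 mm thick. Origin: middle of its top edge; x along that edge, y across the thickness, z up. Its top edge starts 12 to 18 mm above the others, 95 to 101 mm above the bench. Slides only up and down, about 3 N friction, stays where left, stops firmly when home with the top edge 83 mm above the bench.
- slide_b: One of the four slides that already sit fully home, same mount as proud_slide. Origin: middle of its top edge, 83 mm above the bench; same axes as the stand. Can be in any slot.
- slide_c: One of the four slides that already sit fully home, same mount as proud_slide. Origin: middle of its top edge, 83 mm above the bench; same axes as the stand. Can be in any slot.
- slide_d: One of the four slides that already sit fully home, same mount as proud_slide. Origin: middle of its top edge, 83 mm above the bench; same axes as the stand. Can be in any slot.
- slide_e: One of the four slides that already sit fully home, same mount as proud_slide. Origin: middle of its top edge, 83 mm above the bench; same axes as the stand. Can be in any slot.
- stand: Pale wooden slotted stand fixed to the bench, 100 mm (x) by 164 mm (y), 45 mm high, at any yaw up to about 0.5 rad. Origin: centre of its underside; z up. Five open-topped slots run along its x, at y = -64, -32, 0, 32, 64 mm; the free gap between neighbouring slides is 29 mm.
- canister: Round steel canister with ribbed grey lid, 90 mm across, 78 mm high, loose, beside one end of the stand. Origin: centre of its underside.
- reel: Aluminium film reel lying flat, 96 mm across, 34 mm high, loose, beside the other end of the stand. Origin: centre of its underside.
- brush: Dust brush with a white plastic handle lying on the bench on the far side of the stand, 169 mm long, 24 mm wide, 14 mm high, loose. Origin: on the bench under its middle; x along its length, towards the bristles.
There are look-alikes about, which are no part of the job. There is more than one size of the stand; the one meant has the size given above.

How it is judged:
On the way, in this order (a step that is already met when the one before it is completed fails the run):
1. proud slide pointed at for 1.5 s, untouched, unmoved: TCP within 25 mm along, 13 mm across of its top middle and 20.5 to 65 mm above (tips about 1 to 45 mm), tool within 50 deg of down (x of the grasp point in the frame of proud_slide between -0.025 and 0.025 m and y of the grasp point in the frame of proud_slide between -0.013 and 0.013 m and z of the grasp point in the frame of proud_slide between 0.0205 and 0.065 m and angle between the grasp point's own z axis and vertical above 2.27 rad and contact force between each of the arm, the fingers and proud_slide below 0.2 N and distance of proud_slide from where it was at the start of the episode below 0.002 m), for 1.5 s.
2. the slide is pressed home (top edge within 2.5 mm of the others' height) (z of proud_slide in the frame of stand below 0.0855 m).
3. the seated slide is pointed at again in the same way for 1.5 s, untouched (x of the grasp point in the frame of proud_slide between -0.025 and 0.025 m and y of the grasp point in the frame of proud_slide between -0.013 and 0.013 m and z of the grasp point in the frame of proud_slide between 0.0205 and 0.065 m and angle between the grasp point's own z axis and vertical above 2.27 rad and contact force between each of the arm, the fingers and proud_slide below 0.2 N and z of proud_slide in the frame of stand below 0.0855 m), for 1.5 s.
At the end, for the whole second after the job is handed in: The once-proud slide is home and at rest (top edge within 2.5 mm of level with the others), the other slides are within 4 mm and the canister, reel and brush within 15 mm of where they began (z of proud_slide in the frame of stand below 0.0855 m and linear speed of proud_slide below 0.01 m/s and distance of each of slide_b, slide_c, slide_d, slide_e from where it was at the start of the episode below 0.004 m and distance of each of canister, reel, brush from where it was at the start of the episode below 0.015 m); the robot touches nothing.
It fails at once if the proud slide is lifted (3.5 mm or more) (distance of proud_slide from where it was at the start of the episode above 0.0035 m and z of proud_slide in the frame of stand above 0.0985 m).
It fails at once if the slide is pressed harder than 30 N (contact force between any of the fingers, the arm and proud_slide above 30 N).
It fails at once if another slide is pressed (more than 3 N) (contact force between any of the fingers, the arm and slide_b above 3 N or contact force between any of the fingers, the arm and slide_c above 3 N or contact force between any of the fingers, the arm and slide_d above 3 N or contact force between any of the fingers, the arm and slide_e above 3 N).
It fails at once if another slide is moved 4 mm or more (not (distance of slide_b from where it was at the start of the episode below 0.004 m) or not (distance of slide_c from where it was at the start of the episode below 0.004 m) or not (distance of slide_d from where it was at the start of the episode below 0.004 m) or not (distance of slide_e from where it was at the start of the episode below 0.004 m)).
It fails at once if canister, reel or brush is moved 15 mm or more (not (distance of canister from where it was at the start of the episode below 0.015 m) or not (distance of reel from where it was at the start of the episode below 0.015 m) or not (distance of brush from where it was at the start of the episode below 0.015 m)).
It also fails if it takes over 38 s, if anything falls off the work surface, if the arm or the gripper's body presses on something with over 40 N, if the wrist force passes 120 N, or if a joint passes its speed limit or range.

## Working session

There is one attempt and no reset: what is moved stays moved. The work goes in short steps, Python scripts to look and compute and a tool call to move; the robot and the scene stay as the last step left them, time stands still between calls to the robot, and variables do not carry over. Pictures are saved under pics/ and viewed, at most 10 in all, crops included, and the job is handed in when it is done.

Besides the shell and the picture viewer there is one more tool, called after ">>>" as a command line: name --pt "numbers of a row" for each row, then --argument value for the rest. move_arm: Moves the arm, as the interface text tells. Its arguments: {"type":"object","properties":{"increments":{"type":"array","items":{"type":"array","items":{"type":"number"}}}},"required":["increments"]}

```bash
mkdir -p pics; python3 - <<'E'
from cell import manip
import cv2,pickle
s=manip.state();print(s)
d={}
for n in("scene","side"):
    d[n]=manip.get_image(n);cv2.imwrite(f"pics/{n}0.png",d[n]["pixels"][...,::-1])
    print(n,{k:v for k,v in d[n].items() if k!="pixels"})
pickle.dump(d,open("d0.pkl","wb"))
E
```

```text
{'time_s': 0.0, 'joints': array([-1.34222575,  0.53715871, -0.00443262,  1.53884859,  0.00263802,
        1.06732457, -0.07120215]), 'qvel': array([ 3.94021982e-04, -6.73243198e-04,  1.40652157e-03, -8.23709380e-05,
       -8.82218778e-05, -2.76926708e-04, -4.33399014e-04]), 'effort': array([-2.64392129e-04, -5.70987940e+01,  9.90677252e-01, -2.51606029e+01,
       -5.62619430e-02,  1.76643283e-02,  1.67031058e-04]), 'ee_pos': array([0.18869682, 0.62140018, 0.25655353]), 'eef_rot': array([-4.58349894e-05,  1.46811190e-01,  9.89164154e-01, -8.65761863e-04]), 'ft_force': array([-0.02307238, -0.45565557,  0.16578675]), 'wrist_torque': array([-0.04197121,  0.04965218, -0.01739441]), 'grasp_force': 0.0, 'grip_width': 1.002540677124992}
scene {'fx': 438.1525097801106, 'fy': 438.1525097801106, 'cx': 320.47502234759304, 'cy': 200.49683516203808, 'R': array([[-0.42483992,  0.90520296,  0.01089211],
       [ 0.7459746 ,  0.35687492, -0.56228302],
       [-0.51286738, -0.23075504, -0.82687313]]), 't': array([ 0.1885155 , -0.33946578,  1.24641904])}
side {'fx': 404.1902701587347, 'fy': 404.1902701587347, 'cx': 319.03475964858427, 'cy': 194.86302981739752, 'R': array([[-9.87970992e-01, -1.54639094e-01,  2.64131315e-04],
       [-1.09304697e-01,  6.97124590e-01, -7.08568831e-01],
       [ 1.09388310e-01, -7.00074322e-01, -7.05641652e-01]]), 't': array([0.49826201, 0.09034181, 1.09628208])}
```

View pics/scene0.png

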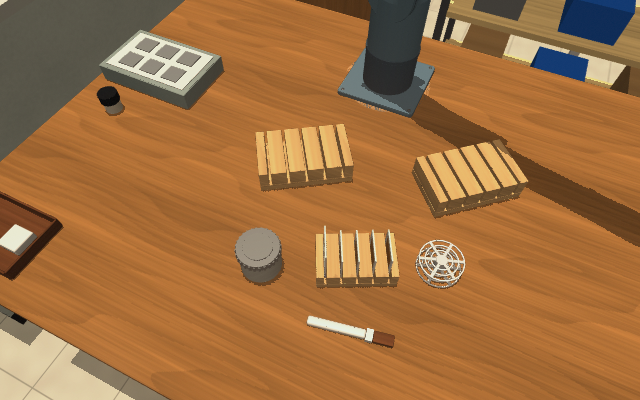

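View pics/side0.png

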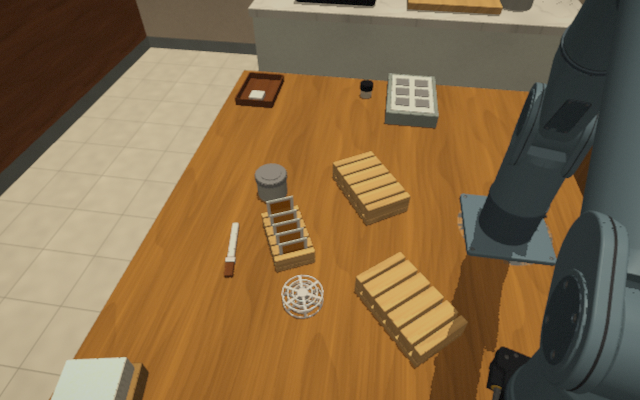

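The stand holding slides is at about (357,260) in scene and (288,235) in side, between canister and reel. The slide nearest the canister (scene col 325) looks proud. I'll zoom in on both.

```bash
python3 - <<'E'
import cv2,pickle,numpy as np
d=pickle.load(open("d0.pkl","rb"))
a=d["scene"]["pixels"][215:300,305:410,::-1];b=d["side"]["pixels"][185:280,250:325,::-1]
A=cv2.resize(a,None,fx=4,fy=4,interpolation=cv2.INTER_CUBIC);B=cv2.resize(b,None,fx=4,fy=4,interpolation=cv2.INTER_CUBIC)
out=np.zeros((400,740,3),np.uint8);out[:340,:420]=A;out[:380,430:730]=B
cv2.imwrite("pics/crop.png",out)
E
```

```text
(no output)
```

View pics/crop.png

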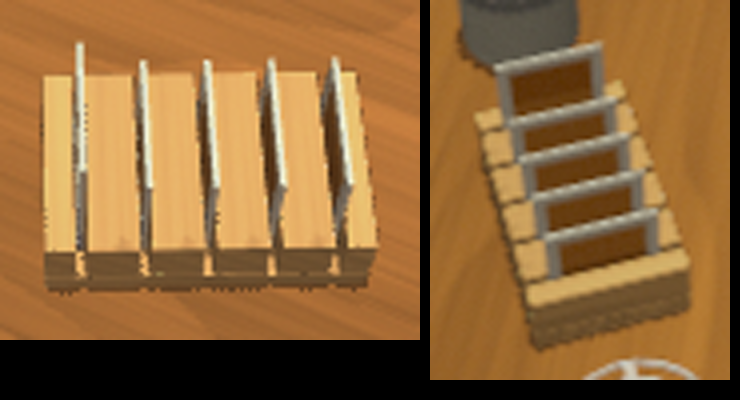

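The proud slide is the leftmost, at the canister end. Next I'll fit the stand pose and the proud height to the 20 top-edge corners from both views.

```bash
cat >fit.py <<'E'
import pickle,numpy as np
from scipy.optimize import least_squares
d=pickle.load(open("d0.pkl","rb"))
S=np.array([[80,43,82,172],[143,62,149,188],[207,62,214,187],[270,60,281,187],[335,58,347,185]])/4+[305,215]*2
D=(np.array([[601,46,497,68],[615,101,510,124],[628,137,521,160],[643,174,534,199],[657,212,545,240]])-[430,0]*2)/4+[250,185]*2
def pts(p):
    x,y,a,h=p;c,s=np.cos(a),np.sin(a);o=[]
    for i in range(5):
        for u in(-.035,.035):
            v=-.064+.032*i;o.append([x+c*u-s*v,y+s*u+c*v,h if i==0 else .083])
    return np.array(o)
def proj(c,X):
    q=X@c["R"].T+c["t"];return q[:,:2]/q[:,2:]*[c["fx"],c["fy"]]+[c["cx"],c["cy"]]
O={"scene":S.reshape(-1,2),"side":D.reshape(-1,2)}
def fit(names):
    f=lambda p:np.concatenate([(proj(d[n],pts(p))-O[n]).ravel() for n in names])
    return least_squares(f,[.6,.1,0,.097],x_scale=[.1,.1,.1,.01])
for n in(["scene"],["side"],["scene","side"]):
    r=fit(n);print(n,r.x.round(4),np.sqrt((r.fun**2).mean()),np.abs(r.fun).max())
P=pts(r.x);print("proud mid",P[:2].mean(0),"yaw",r.x[2])
E
python3 fit.py
```

```text
['scene'] [0.5694 0.138  0.4525 0.1004] 0.2611738060618524 0.5533117828452419
['side'] [0.5644 0.14   0.4578 0.1016] 0.29056853138891725 0.559506405786351
['scene', 'side'] [0.5672 0.1381 0.4514 0.0979] 0.7849393003096334 1.622220420772578
proud mid [0.59515009 0.08054145 0.09786943] yaw 0.45136025864939233
```

Both views agree: slide mid ≈ (0.595, 0.081, ~0.098), yaw 0.451, distance from base 0.60, so it's reachable. I'll shut the fingers and turn the tool so its y axis runs along the edge, then travel over.

>>> move_arm --pt "0 0 0 0.103 1" --pt "0 0 0 0.103 1" --pt "0 0 0 0.103 1" --pt "0 0 0 0.103 1" --pt "0 0 0 0.103 1" --pt "0 0 0 0.103 1" --pt "0 0 0 0.103 1" --pt "0 0 0 0.103 1"

```text
time_s: 1.1
ee_pos: [0.1887, 0.6216, 0.2569]
eef_rot: [0.0, 0.532, 0.847, -0.0]
ft_force: [0.4, -0.0, 0.3]
grip_width: 0.121
grasp_force: 0.0
```

>>> move_arm --pt "-0.03 0.008 0 0 1" --pt "-0.04 0.008 0 0 1" --pt "-0.04 0.008 0 0 1" --pt "-0.04 0.008 0 0 1" --pt "-0.04 0.008 0 0 1" --pt "-0.04 0.008 0 0 1" --pt "-0.04 0.008 0 0 1" --pt "-0.04 0.008 0 0 1"

```text
time_s: 2.1
ee_pos: [0.3823, 0.3697, 0.2572]
eef_rot: [-0.0, 0.531, 0.848, -0.0]
ft_force: [0.5, 0.3, -0.0]
grip_width: 0.006
grasp_force: 0.0
```

>>> move_arm --pt "-0.04 0.008 0 0 1" --pt "-0.04 0.008 0 0 1" --pt "-0.04 0.008 0 0 1" --pt "-0.04 0.008 0 0 1" --pt "-0.04 0.008 0 0 1" --pt "-0.04 0.008 0 0 1" --pt "-0.03 0.008 0 0 1" --pt "0 0 0 0 1"

```text
time_s: 3.1
ee_pos: [0.5512, 0.15, 0.2572]
eef_rot: [0.001, 0.533, 0.846, -0.001]
ft_force: [0.0, 0.7, -0.2]
grip_width: 0.006
grasp_force: 0.0
```

Remaining is about x −0.081, y +0.010. I'll check the fit with the wrist camera first.

```bash
python3 - <<'E'
import io,contextlib
with contextlib.redirect_stdout(io.StringIO()): from fit import r,pts
from cell import manip
import cv2,numpy as np,pickle
from scipy.spatial.transform import Rotation as Ro
s=manip.state();w=manip.get_image("wrist");pickle.dump((s,w),open("w1.pkl","wb"))
q=s["eef_rot"];R=Ro.from_quat([*q[1:],q[0]]).as_matrix()
T=np.eye(4);T[:3,:3]=R;T[:3,3]=s["ee_pos"];C=np.linalg.inv(T@w["T_tool_cam"])
im=w["pixels"][...,::-1].copy()
X=pts(r.x)@C[:3,:3].T+C[:3,3]
for x in X:
    u=x[:2]/x[2]*[w["fx"],w["fy"]]+[w["cx"],w["cy"]];print(u.round(),end=" ")
    if abs(u).max()<2000: cv2.drawMarker(im,tuple(int(v) for v in u),(0,0,255),0,8)
cv2.imwrite("pics/w1.png",im)
E
```

```text
[296. 261.] [360. 261.] [297. 229.] [360. 229.] [296. 201.] [361. 201.] [295. 172.] [362. 172.] [294. 141.] [363. 141.]
```

View pics/w1.png

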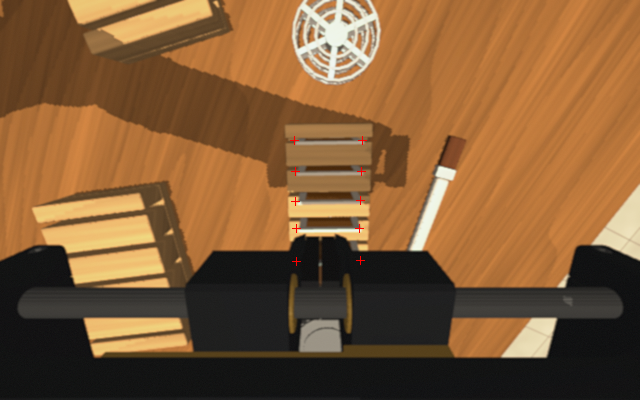

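The wrist view confirms the fit: the visible slide edges at rows 142, 173, 201 and 229 lie under the predicted marks, within about 1 px (1 mm). Going over the proud slide and down to the pointing height (TCP z ≈ 0.138).

>>> move_arm --pt "-0.02 0.002 0 0 1" --pt "-0.03 0.004 0 0 1" --pt "-0.022 0.004 0 0 1" --pt "-0.01 0 0.02 0 1" --pt "0 0 0.035 0 1" --pt "0 0 0.035 0 1" --pt "0 0 0.02 0 1" --pt "0 0 0.009 0 1"

```text
time_s: 4.15
ee_pos: [0.5939, 0.084, 0.1369]
eef_rot: [-0.001, 0.53, 0.848, -0.001]
ft_force: [-0.6, 0.2, 0.1]
grip_width: 0.002
grasp_force: 0.0
```

>>> move_arm --pt "0 0 0 0 1" --pt "0 0 0 0 1"

```text
time_s: 4.4
ee_pos: [0.5957, 0.0834, 0.1395]
eef_rot: [0.001, 0.531, 0.848, 0.001]
ft_force: [-0.7, 0.3, -0.9]
grip_width: 0.006
grasp_force: 0.0
```

2.5 mm off across the slide; I'll nudge it and take a look from the side.

>>> move_arm --pt "-0.002 0 0 0 1" --pt "0 0 0 0 1" --pt "0 0 0 0 1" --pt "0 0 0 0 1"

```text
time_s: 4.9
ee_pos: [0.5958, 0.0815, 0.1385]
eef_rot: [0.0, 0.531, 0.848, 0.0]
ft_force: [1.0, 0.1, -0.2]
grip_width: 0.005
grasp_force: 0.0
```

```bash
cat >look.py <<'E'
import sys,cv2,numpy as np
from cell import manip
print(manip.state()["ee_pos"],manip.state()["ft_force"])
a=manip.get_image("scene")["pixels"][205:300,295:410,::-1];b=manip.get_image("side")["pixels"][165:265,240:330,::-1]
o=np.zeros((400,800,3),np.uint8)
o[:380,:460]=cv2.resize(a,(460,380),interpolation=2);o[:400,440+0:800]=cv2.resize(b,(360,400),interpolation=2)
cv2.imwrite(f"pics/{sys.argv[1]}.png",o)
E
python3 look.py p1
```

```text
[0.59583915 0.0814706  0.13847182] [ 0.98568599  0.07445306 -0.2280754 ]
```

View pics/p1.png

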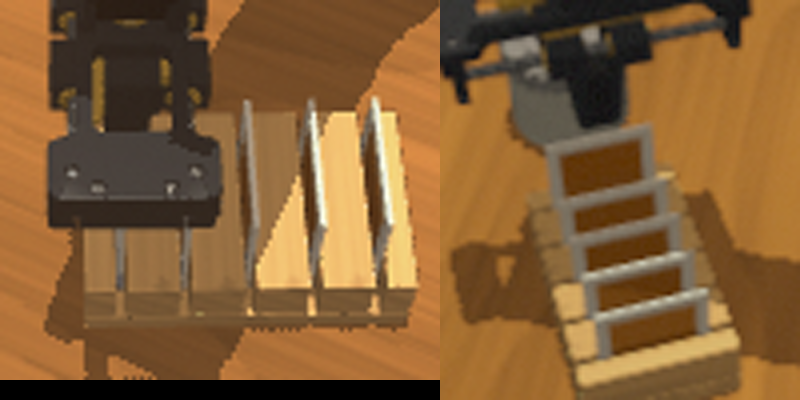

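The side view shows the closed fingertips at crop (600,125), centred over the proud slide's top edge (550–655, 140), with a clear gap. Now holding for two seconds.

>>> move_arm --pt "0 0 0 0 1" --pt "0 0 0 0 1" --pt "0 0 0 0 1" --pt "0 0 0 0 1" --pt "0 0 0 0 1" --pt "0 0 0 0 1" --pt "0 0 0 0 1" --pt "0 0 0 0 1"

```text
time_s: 6.0
ee_pos: [0.5958, 0.0814, 0.1384]
eef_rot: [0.0, 0.531, 0.848, 0.0]
ft_force: [-1.1, -0.5, -0.4]
grip_width: 0.004
grasp_force: 0.0
```

>>> move_arm --pt "0 0 0 0 1" --pt "0 0 0 0 1" --pt "0 0 0 0 1" --pt "0 0 0 0 1" --pt "0 0 0 0 1" --pt "0 0 0 0 1" --pt "0 0 0 0 1" --pt "0 0 0 0 1"

```text
time_s: 7.0
ee_pos: [0.5958, 0.0815, 0.1384]
eef_rot: [0.0, 0.531, 0.848, 0.0]
ft_force: [0.4, 0.0, -0.2]
grip_width: 0.003
grasp_force: 0.0
```

>>> move_arm --pt "0 0 0.005 0 1" --pt "0 0 0.005 0 1" --pt "0 0 0.003 0 1" --pt "0 0 0.002 0 1" --pt "0 0 0.002 0 1" --pt "0 0 0.002 0 1" --pt "0 0 0.002 0 1" --pt "0 0 0.002 0 1"

```text
time_s: 8.0
ee_pos: [0.5959, 0.0815, 0.1155]
eef_rot: [0.0, 0.531, 0.848, 0.0]
ft_force: [-1.1, -0.2, 3.0]
grip_width: 0.006
grasp_force: 1.4
```

Contact at 3 N, which matches the stated friction. I'll keep pressing in small steps; home should be at TCP z ≈ 0.102.

>>> move_arm --pt "0 0 0.002 0 1" --pt "0 0 0.002 0 1" --pt "0 0 0.002 0 1" --pt "0 0 0.002 0 1" --pt "0 0 0.001 0 1" --pt "0 0 0.001 0 1" --pt "0 0 0.001 0 1" --pt "0 0 0 0 1"

```text
time_s: 9.0
ee_pos: [0.5959, 0.0814, 0.1043]
eef_rot: [0.0, 0.531, 0.848, 0.0]
ft_force: [1.1, -0.1, 1.4]
grip_width: 0.01
grasp_force: 0.5
```

>>> move_arm --pt "0 0 0.001 0 1" --pt "0 0 0 0 1"

```text
time_s: 9.25
ee_pos: [0.5959, 0.0814, 0.1034]
eef_rot: [0.0, 0.531, 0.848, 0.0]
ft_force: [0.0, -0.6, 2.6]
grip_width: 0.007
grasp_force: 0.7
```

>>> move_arm --pt "0 0 0.001 0 1" --pt "0 0 0 0 1"

```text
time_s: 9.5
ee_pos: [0.5959, 0.0815, 0.1024]
eef_rot: [0.0, 0.531, 0.848, 0.0]
ft_force: [-0.3, 0.1, 2.0]
grip_width: 0.008
grasp_force: 0.8
```

>>> move_arm --pt "0 0 0.0005 0 1" --pt "0 0 0 0 1"

```text
time_s: 9.75
ee_pos: [0.5959, 0.0814, 0.1021]
eef_rot: [0.0, 0.531, 0.848, 0.0]
ft_force: [-0.5, -0.3, 4.7]
grip_width: 0.005
grasp_force: 2.2
```

>>> move_arm --pt "0 0 0.0005 0 1" --pt "0 0 0 0 1"

```text
time_s: 10.0
ee_pos: [0.596, 0.0814, 0.102]
eef_rot: [0.0, 0.531, 0.848, 0.0]
ft_force: [-2.3, -0.2, 8.7]
grip_width: 0.003
grasp_force: 4.3
```

The slide has stopped firmly (8.7 N, z no longer falling, 0.102 = 83 + 19 mm). I'll go up 22 mm and point again.

>>> move_arm --pt "0 0 -0.003 0 1" --pt "0 0 -0.005 0 1" --pt "0 0 -0.007 0 1" --pt "0 0 -0.006 0 1" --pt "0 0 -0.003 0 1" --pt "0 0 0 0 1" --pt "0 0 0 0 1" --pt "0 0 0 0 1"

```text
time_s: 11.0
ee_pos: [0.5957, 0.0814, 0.1252]
eef_rot: [-0.0, 0.531, 0.848, -0.0]
ft_force: [-0.2, -0.6, -0.6]
grip_width: 0.001
grasp_force: 0.0
```

>>> move_arm --pt "0 0 0 0 1" --pt "0 0 0 0 1" --pt "0 0 0 0 1" --pt "0 0 0 0 1" --pt "0 0 0 0 1" --pt "0 0 0 0 1" --pt "0 0 0 0 1" --pt "0 0 0 0 1"

```text
time_s: 12.0
ee_pos: [0.5958, 0.0814, 0.1254]
eef_rot: [-0.0, 0.531, 0.848, -0.0]
ft_force: [-0.1, -0.2, 0.9]
grip_width: 0.005
grasp_force: 0.0
```

>>> move_arm --pt "0 0 0 0 1" --pt "0 0 0 0 1" --pt "0 0 0 0 1" --pt "0 0 0 0 1" --pt "0 0 0 0 1" --pt "0 0 0 0 1" --pt "0 0 0 0 1" --pt "0 0 0 0 1"

```text
time_s: 13.0
ee_pos: [0.5958, 0.0814, 0.1254]
eef_rot: [0.0, 0.531, 0.848, 0.0]
ft_force: [-0.0, -0.1, 0.4]
grip_width: 0.008
grasp_force: 0.0
```

```bash
python3 look.py p2
```

```text
[0.59582176 0.08141946 0.12542407] [-0.00742691 -0.05204906  0.41812568]
```

View pics/p2.png

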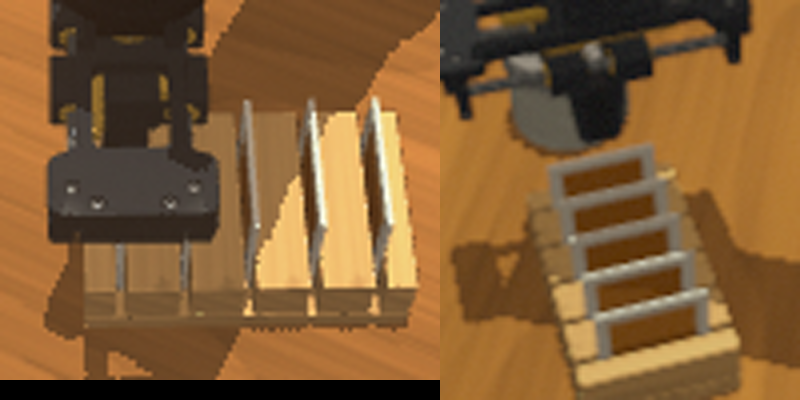

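The five top edges are now evenly spaced (side crop rows at left: ~167, 203, 240, 277, 318), so the slide is level with the others. The tips hover clear of it and the other slides haven't moved.

```bash
python3 -c "
from cell import manip
print(manip.sign_off())"
```

```text
the job is handed in; nothing more can be done
None
```

The proud slide, at the canister end, was pointed at for two seconds, pressed home (last reading about 9 N), pointed at again for two seconds, and the job is handed in; sign-off returned no verdict.

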